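# Set out the counter display

## Robot

A 6-joint arm with a two-finger parallel gripper is mounted at the origin on the work surface. World frame = base frame: x ahead of the robot, y to its left, z up, the work surface at z = 0. Lengths are in m, angles in rad, forces in N, time in s.
With the tool pointing down it reaches from about 0.25 to 0.725 m from the base axis. Payload 4 kg.
Tool frame: the origin (TCP) lies midway between the tips of the shut fingers; the grasp point (between the pads) lies 19 mm behind it; z points along the fingers, y is the line along which they close (so a half turn about z gives the same grasp; the last joint's range is limited). The gripper opens to 85 mm and grips with 20 to 120 N. Pads are 22 mm wide; open, the fingers measure 114 mm over their backs; the gripper's body (76 mm by 85 mm) begins 54 mm behind the grasp point. The pads swing forward as they close: fully open they stand 13 mm farther back than shut.
Start: joints at [1.31, 0.241, 0.005, 1.335, 0, 1.571], TCP at [0.129, 0.483, 0.205] pointing down, gripper open.
Joint ranges: [-2.72, 2.72], [-1.05, 1.87], [-1.09, 1.28], [-1.99, 2.15], [-1.42, 1.44], [-3.14, 3.14]. Speed limits (rad/s): [2.79, 2.79, 3.14, 3.14, 3.14, 3.14].

## Interface

Orientations are given as a unit quaternion [x, y, z, w].
In Python, from workcell import get_obs, camera, job_done, silhouettes gives the robot as it stands. The module is installed in compiled form; this text tells all that it offers.
- The arm moves only by the tool drive_tool, never from a script. Its argument "increments" is a list of rows, each a list of 3 entries, a list of its own where there are three numbers: the shift along the world's x, y, z in mm, then the turn, a rotation vector about the world's x, y, z in degrees, then the opening, from 0 (shut) to 1 (fully open). A call has 1 to 8 rows; each row shifts and turns the commanded pose from where the row before left it; what a row does not reach is not made up. A row lasts 1/12 s, in which the tool goes at most 41.7 mm and 7.16 degrees, less where a joint would pass 70% of its speed; a pose out of reach is approached as far as the arm can. A call is refused whole if a number of a shift passes 41.7 or a number of a turn 7.16, either way. A call with a gripper value outside its range is refused whole. The fingers move at their own pace and stop on an object; the grip force is fixed at half the most. Time passes only in rows, so rows that do not move let the fingers close. It gives the time, the measured TCP pose, the force, the opening and the grip force at its end, in the units of the state.
- get_obs(): the state, without advancing time (a new reading comes with each control period).
- camera(name): name is "scene" or "top" or "wrist"; returns a dict with "image" (420x560x3 uint8, red, green, blue), "K" (3x3 intrinsics, pixels), "k1" (the pictures are not rectified: a ray, as slopes to the right and down, at radius r is drawn at 1 + k1 r^2 times it, then the intrinsics apply), "view" (4x4, takes a point from world to camera coordinates). Camera axes: x right, y down, z forward; pixel columns grow to the right and rows downward; lengths in m; the calibration is good to about 2 mm. A picture is of the moment at which its call begins. There is no depth.
- job_done(): hands the job in; it is judged then, once.
Trained networks look in a picture, given as the dict that the camera call returned (one of the last four; its "shot" number tells which), for a name from the list of things; names that differ only in an ending like _2 or _b are one class to them, and where a whole thing is asked for, a point or a joint stands for the part that bears it (a point fixed in the world has none). Each returns a list of dicts, best first, with "conf" (0 to 1); they miss things now and then, are a little off and sometimes report something else, mostly with a low value. They report only what shows in the picture. A call takes as long as a camera call.
- silhouettes(query, picture): "region" (420x560 bool, what is visible of it) and "bbox" ([left, top, right, bottom] in pixels, round what is visible of it).
The state is a dict: "clock": time; "joint_pos": joint angles; "joint_vel": joint speeds; "tau": joint torques, N m; "eef_pos": TCP position; "tool_rot": TCP orientation; "ft_force": force on the tool from outside, world axes, zero at the start; "ft_torque": the same for the moment, N m; "grip_width": finger opening in m; "grasp_force": force on a finger pad.
Only numpy, scipy, OpenCV 4.12 (cv2) and the standard library are available. Lean on these libraries where they do the work, as an engineer would, in place of code of your own. Each camera call takes 0.05 s, during which the arm holds its last target. There are 200 camera calls.

## Task

Set out the needlework display on the counter: on the long wooden step, stand the flat tin in the middle of the square at the robot's left and the dark needle case in the middle of the square at the robot's right, with the wooden bobbin between them in the middle of the centre square. Lay the embroidery hoop flat and centred on the round wooden riser, and stand the loose white cone (not the one on the winder) upright inside the hoop, on the riser. Everything stays the way up it starts, and leave the tall paper-labelled can where it stands.

Things in the scene. Friction and masses are not known exactly. Their poses are not given: they have to be found in the camera images.
- step: Long low pale wooden step, fixed: 90 (x) x 255 (y) x 30 mm high, origin under its centre, z up. Two flat dark lines 43 mm either side of the middle divide its top into three 85 mm squares in a row along y: centres at y = +85 (robot's left), 0, -85 mm (robot's right), x = 0, z = 30 mm. Yaw within 0.2 rad of world, so +y is at the left of a robot looking along world +x.
- riser: Round riser of pale wood, fixed to the counter: a disc 120 mm in diameter and 20 mm high, origin at the centre of its underside, z up. Flat top at z = 20 mm. Step and riser stand about 0.6 m ahead and may swap sides.
- hoop: Embroidery hoop: an open wooden ring lying flat, 100 mm outer and 84 mm inner diameter (wall 8 mm), 14 mm high, with a small brass closing screw on the outside at its own +x (reaching 57 mm from the centre; look only). origin at the centre of its underside, z up. The origin is in the empty middle: grasp the wall, one finger inside and one outside. 30 g.
- cone: Loose white plastic yarn cone standing on its wide end on the counter (a smaller one is fixed on the green ball winder at the far right corner: not this): 110 mm tall, 54 mm in diameter at the foot, tapering to 36 mm at the top (about 45 mm at mid height), solid, about 60 g. origin at the centre of its underside, z up. 
- tin: Flat round steel tin with a lid, lying on its base: 60 mm in diameter at the lid (57 mm below it, under z = 14 mm), 26 mm high, about 90 g. origin at the centre of its underside, z up. 
- bobbin: Pale wooden bobbin standing on end: 64 mm tall, two flanges 44 mm in diameter and 12 mm thick at top and bottom, core between them 26 mm in diameter, about 50 g. origin at the centre of its underside, z up. 
- needlecase: Turned dark wooden needle case standing on end: a slim cylinder 34 mm in diameter and 84 mm tall, with a groove at 56 mm and a bevelled top above 76 mm, about 50 g. origin at the centre of its underside, z up. 
- can: Tall closed steel can with plain paper label, loose, 72 mm in diameter, 100 mm tall, about 450 g: to be left where it stands. origin at the centre of its underside, z up. It, the five things to move and a small cardboard box (60 x 45 x 25 mm) stand in shuffled places, centres at least 120 mm apart, nearer the robot than step and riser or out to the sides.

How it is judged:
By the outcome, as a careful person would: the job done as asked, in the order asked, and still so for the second after the job is handed in, with the robot touching nothing.
It also fails if it takes over 136 s, if anything falls off the work surface, if the arm or the gripper's body presses on something with over 40 N, if the wrist force passes 120 N, or if a joint passes its speed limit or range.

## Working session

There is one attempt and no reset: what is moved stays moved. The work goes in short steps, Python scripts to look and compute and a tool call to move; the robot and the scene stay as the last step left them, time stands still between calls to the robot, and variables do not carry over. Pictures are saved under pics/ and viewed, at most 14 in all, crops included, and the job is handed in when it is done.

Besides the shell and the picture viewer there is one more tool, called as a command line: name --argument value ..., lists and objects as JSON in quotes. drive_tool: Moves the arm, as the interface text tells. Its arguments: {"type":"object","properties":{"increments":{"type":"array"}},"required":["increments"]}

```bash
mkdir -p pics; cat > h.py <<'E'
import numpy as np, cv2
from workcell import get_obs, camera, job_done, silhouettes
def save(p,n): cv2.imwrite(f'pics/{n}.png',p['image'][:,:,::-1])
def proj(p,X):
    X=np.atleast_2d(X); V=p['view']; c=X@V[:3,:3].T+V[:3,3]
    s=c[:,:2]/c[:,2:]; s=s*(1+p['k1']*(s**2).sum(1,keepdims=True))
    K=p['K']; return s@K[:2,:2].T+K[:2,2]
def back(p,uv,z):
    K=p['K']; d=(np.array(uv,float)-K[:2,2])/[K[0,0],K[1,1]]; s=d.copy()
    for _ in range(20): s=d/(1+p['k1']*(s@s))
    R=p['view'][:3,:3]; t=p['view'][:3,3]; o=-R.T@t; r=R.T@np.array([s[0],s[1],1])
    return o+r*(z-o[2])/r[2]
E
python3 - <<'E'
from h import *
o=get_obs(); print(o['clock'],o['eef_pos'],o['tool_rot'],o['grip_width'])
for n in ['top','scene']:
    p=camera(n); save(p,n); print(n,p['K'][0,0],p['k1'],np.round(-p['view'][:3,:3].T@p['view'][:3,3],3))
    for q in ['step','riser','hoop','cone','tin','bobbin','needlecase','can']:
        for s in silhouettes(q,p)[:2]:
            r=s['region'];v,u=np.nonzero(r)
            b=s['bbox']; print(q,round(s['conf'],2),np.round(b),r.sum(), np.round([u.mean(),v.mean()],1), np.round(back(p,[u.mean(),v.mean()],0),3))
E
```

```text
0.0 [0.1287679  0.48241275 0.20419752] [ 1.30029839e-01  9.91509517e-01 -1.04917805e-03 -1.30585665e-04] 0.08527191671106911
top 538.5412255529287 -0.006886569576220551 [ 0.22  -0.008  1.584]
step 0.81 [290. 149. 383. 193.] 2602 [337.  169.9] [ 0.631 -0.169  0.   ]
riser 0.9 [215. 155. 254. 191.] 1286 [235.7 171.4] [0.629 0.138 0.   ]
hoop 0.85 [318. 205. 352. 244.] 302 [334.8 226.4] [ 0.458 -0.158  0.   ]
cone 0.75 [223. 220. 243. 235.] 274 [229.8 227.1] [0.458 0.154 0.   ]
tin 0.87 [375. 242. 396. 262.] 361 [384.9 250.4] [ 0.385 -0.304  0.   ]
bobbin 0.57 [272. 213. 286. 230.] 206 [279.8 218.8] [0.482 0.005 0.   ]
needlecase 0.47 [168. 251. 183. 263.] 156 [176.1 255.7] [0.374 0.312 0.   ]
needlecase 0.44 [216. 156. 251. 188.] 1253 [235.7 171.6] [0.628 0.138 0.   ]
can 0.79 [411. 192. 442. 224.] 702 [424.5 207. ] [ 0.514 -0.427  0.   ]
scene 410.04009538741684 -0.0655833658367079 [1.044 0.308 0.871]
step 0.98 [164. 185. 266. 252.] 3460 [214.1 217.9] [ 0.619 -0.169 -0.   ]
step 0.54 [218. 130. 237. 152.] 332 [228.6 141.1] [ 0.372 -0.309  0.   ]
riser 0.64 [289. 250. 338. 304.] 2013 [314.4 276.2] [0.623 0.135 0.   ]
hoop 0.81 [234. 164. 272. 194.] 384 [252.7 178. ] [ 0.452 -0.163  0.   ]
cone 0.97 [342. 196. 371. 239.] 706 [355.6 219.2] [0.421 0.142 0.   ]
tin 0.59 [219. 132. 239. 151.] 328 [228.5 141.2] [ 0.373 -0.309 -0.   ]
tin 0.25 [162. 188. 266. 253.] 3464 [214.4 218.1] [ 0.619 -0.168  0.   ]
bobbin 0.87 [293. 189. 309. 218.] 369 [300.4 202.7] [ 0.454 -0.007 -0.   ]
bobbin 0.24 [342. 198. 373. 239.] 693 [355.7 219.5] [0.422 0.143 0.   ]
needlecase 0.57 [415. 212. 437. 238.] 360 [424.9 224.7] [0.337 0.303 0.   ]
can 0.83 [156. 124. 187. 162.] 994 [169.7 141.3] [ 0.47  -0.458  0.   ]
```

```bash
cat >> h.py <<'E'
from scipy.optimize import least_squares
PROF={'riser':[(60,0),(60,20)],'cone':[(27,0),(18,110)],'tin':[(28.5,0),(28.5,14),(30,14),(30,26)],
'bobbin':[(22,0),(22,12),(13,12),(13,52),(22,52),(22,64)],'needlecase':[(17,0),(17,76),(13,84)],'can':[(36,0),(36,100)],'hoop':[(50,0),(50,14)]}
A=np.linspace(0,2*np.pi,48,endpoint=False); CIR=np.c_[np.cos(A),np.sin(A)]
def ring(x,y,r,z): return np.c_[CIR*r+[x,y],np.full(48,z)]
def render(p,polys,sub=None,S=4):
    m=np.zeros((420*S,560*S),np.uint8)
    for P in polys:
        uv=(proj(p,P)+.5)*S-.5; cv2.fillConvexPoly(m,np.round(cv2.convexHull(uv.astype(np.float32))*16).astype(np.int32),1,shift=4)
    return m
def obj_mask(p,q,x,y,z0=0,S=4):
    pr=[(r/1e3,h/1e3+z0) for r,h in PROF[q]]
    m=render(p,[np.r_[ring(x,y,*a),ring(x,y,*b)] for a,b in zip(pr,pr[1:])],S=S)
    if q=='hoop':  # see-through middle
        a=render(p,[ring(x,y,.042,z0)],S=S)&render(p,[ring(x,y,.042,z0+.014)],S=S); m=m&(1-a)
    return m
def step_mask(p,x,y,w,z0=0,S=4):
    c,s=np.cos(w),np.sin(w); P=[[x+c*a-s*b,y+s*a+c*b,z] for a in(-.045,.045) for b in(-.1275,.1275) for z in(0,.03)]
    return render(p,[np.array(P)],S=S)
def mom(m,S=1):
    M=cv2.moments(m.astype(np.uint8),True); u,v=M['m10']/M['m00'],M['m01']/M['m00']
    return (np.array([u,v])+.5)/S-.5, .5*np.arctan2(2*M['mu11'],M['mu20']-M['mu02'])
def fit(q,ps,x0,z0=0):
    """ps: list of (picture, region). returns xy (and yaw for step), residual px"""
    T=[mom(r) for _,r in ps]
    def f(v):
        e=[]
        for (p,_),(c,a) in zip(ps,T):
            m=step_mask(p,*v) if q=='step' else obj_mask(p,q,v[0],v[1],z0)
            c2,a2=mom(m,4); e+=list(c2-c)
            if q=='step': e.append(40*np.sin(a2-a))
        return np.array(e)
    s=least_squares(f,x0,diff_step=2e-2 if q!='step' else 2e-2,x_scale=.1,max_nfev=30); return s.x,s.fun
E
python3 - <<'E'
from h import *
ps={n:camera(n) for n in ['top','scene']}
x0={'step':[.62,-.165,.05],'riser':[.62,.135],'hoop':[.455,-.16],'cone':[.44,.145],'tin':[.375,-.305],'bobbin':[.47,.002],'needlecase':[.36,.305],'can':[.49,-.44]}
for q,v in x0.items():
    L=[]
    for n in ps:
        S=silhouettes(q,ps[n])
        if S: L.append((ps[n],S[0]['region']))
    for l in [L]+[[a] for a in L]:
        x,r=fit(q,l,v); print(q,np.round(x,4),np.round(r,1))
E
```

```text
step [ 0.6266 -0.1639  0.1387] [ 0. -0.  0.]
step [ 0.6266 -0.1639  0.1387] [ 0. -0.  0.]
riser [0.6268 0.1364] [0.1 0.2 0.  0.2]
riser [0.6274 0.1368] [-0. -0.]
riser [0.6263 0.1362] [-0.  0.]
hoop [ 0.4597 -0.1537] [0.8 0.1 0.6 0.7]
hoop [ 0.4603 -0.1513] [-0. -0.]
hoop [ 0.4585 -0.1568] [ 0. -0.]
cone [0.4543 0.1518] [-0.  -0.3  0.1 -0.3]
cone [0.4533 0.1517] [0. 0.]
cone [0.4554 0.1521] [-0.  0.]
tin [ 0.384  -0.2999] [-0.2 -0.1 -0.1 -0.2]
tin [ 0.3838 -0.3003] [-0. -0.]
tin [ 0.3844 -0.2992] [-0. -0.]
bobbin [0.4766 0.004 ] [0.3 0.1 0.1 0.2]
bobbin [0.477  0.0048] [-0. -0.]
bobbin [0.476  0.0036] [-0.  0.]
needlecase [0.3706 0.3038] [ 0.4 -0.4  0.5 -0.2]
needlecase [0.3696 0.3048] [0. 0.]
needlecase [0.3719 0.303 ] [0. 0.]
can [ 0.5033 -0.4108] [-0.2 -0.3  0.  -0.5]
can [ 0.5025 -0.4113] [-0.  0.]
can [ 0.5048 -0.4096] [-0. -0.]
```

View pics/top.png

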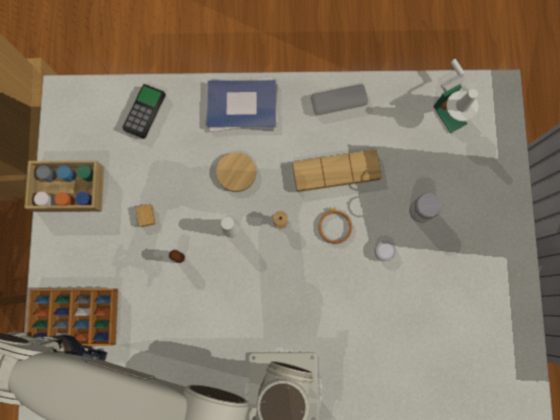

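View pics/scene.png

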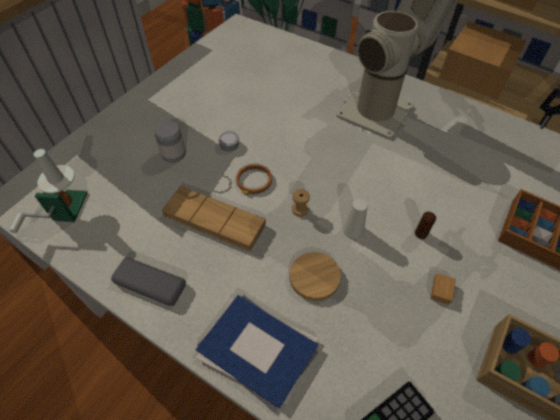

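Top view: the step is at right around (337,170), the riser at (236,171), the hoop at (335,226) with its screw away from the robot, the cone at (228,224), the bobbin at (280,219), the tin at (385,251), the needle case at (177,256) and the can at (428,205). The scene view agrees, and the fits from both cameras are consistent. I'm moving toward the tin first.

drive_tool --increments '[[[23, -30, 0], [0, 0, 0], 1], [[23, -30, 0], [0, 0, 0], 1], [[23, -30, 0], [0, 0, 0], 1], [[23, -30, 0], [0, 0, 0], 1], [[23, -30, 0], [0, 0, 0], 1], [[23, -30, 0], [0, 0, 0], 1], [[23, -30, 0], [0, 0, 0], 1], [[23, -30, 0], [0, 0, 0], 1]]'

```text
clock: 2.47
eef_pos: [0.3137, 0.2416, 0.2054]
tool_rot: [0.13, 0.992, 0.0, 0.0]
ft_force: [1.1, 0.4, 0.3]
grip_width: 0.0853
grasp_force: 0.0
```

drive_tool --increments '[[[23, -30, 0], [0, 0, 0], 1], [[23, -30, 0], [0, 0, 0], 1], [[23, -30, 0], [0, 0, 0], 1], [[0, -40, 0], [0, 0, 0], 1], [[0, -40, 0], [0, 0, 0], 1], [[0, -40, 0], [0, 0, 0], 1]]'

```text
clock: 2.97
eef_pos: [0.3819, 0.0313, 0.2051]
tool_rot: [0.13, 0.992, -0.0, 0.0]
ft_force: [0.7, -0.3, 0.1]
grip_width: 0.0851
grasp_force: 0.0
```

```bash
python3 -c "
from h import *
o=get_obs();print(o['clock'],o['eef_pos'],o['tool_rot'],o['joint_pos'],o['ft_force'])"
```

```text
2.9667 [0.38191294 0.03129973 0.20513011] [ 1.29862590e-01  9.91531993e-01 -5.09267878e-06  1.17827963e-04] [ 8.18236338e-02  8.13761016e-03 -2.64670935e-01  1.29775955e+00
 -5.95553287e-05  3.42284418e-01] [ 0.74413019 -0.25648289  0.13970452]
```

drive_tool --increments '[[[0, -41, 0], [0, 0, 0], 1], [[0, -41, 0], [0, 0, 0], 1], [[0, -41, 0], [0, 0, 0], 1], [[0, -41, 0], [0, 0, 0], 1], [[0, -41, 0], [0, 0, 0], 1], [[0, -41, 0], [0, 0, 0], 1], [[0, -41, 0], [0, 0, 0], 1], [[2, -41, 0], [0, 0, 0], 1]]'

```text
clock: 3.63
eef_pos: [0.3832, -0.297, 0.2053]
tool_rot: [0.13, 0.991, -0.0, 0.0]
ft_force: [1.6, -0.6, 0.4]
grip_width: 0.0852
grasp_force: 0.0
```

```bash
cat >> h.py <<'E'
def look(q,x0,z0=0,name=None,cams=('wrist',)):
    for n in cams:
        p=camera(n)
        if name: save(p,name+'_'+n)
        S=silhouettes(q,p)
        print(n,'tcp',np.round(get_obs()['eef_pos']*1e3,1),'cands',[(round(s['conf'],2),[int(b) for b in s['bbox']]) for s in S[:3]])
        if S:
            x,r=fit(q,[(p,S[0]['region'])],x0,z0)
            m=step_mask(p,*x,S=1) if q=='step' else obj_mask(p,q,x[0],x[1],z0,S=1); R=S[0]['region']
            print(q,np.round(x*(1 if q=='step' else 1e3),4 if q=='step' else 1),'res',np.round(r,2),'IoU',round((m.astype(bool)&R).sum()/(m.astype(bool)|R).sum(),2))
E
python3 -c "
from h import *
look('tin',[.384,-.30],name='w1')"
```

```text
wrist tcp [ 383.9 -300.3  204.5] cands [(0.71, [251, 156, 299, 207])]
tin [ 382.5 -301.2] res [-0. -0.] IoU 0.93
```

View pics/w1_wrist.png

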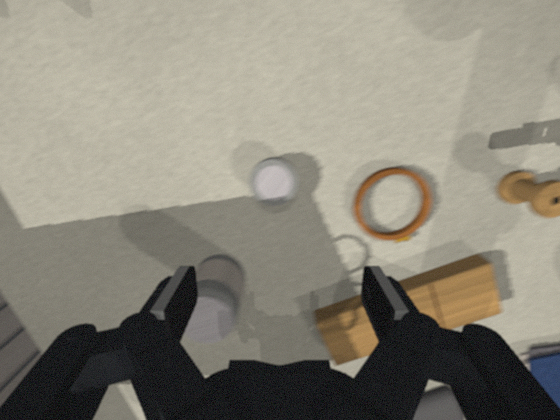

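Wrist view: the tin sits at (274,182) and the fit agrees to about 1 mm. The hoop is at (393,203) with its screw toward the step. Descending.

drive_tool --increments '[[[0, 0, -40], [0, 0, 0], 1], [[0, 0, -40], [0, 0, 0], 1], [[0, 0, -40], [0, 0, 0], 1], [[-1, 0, -40], [0, 0, 0], 1], [[0, 0, -30], [0, 0, 0], 1], [[0, 0, -12], [0, 0, 0], 1], [[0, 0, 0], [0, 0, 0], 1]]'

```text
clock: 4.32
eef_pos: [0.3801, -0.2919, -0.0003]
tool_rot: [0.13, 0.992, 0.002, -0.004]
ft_force: [-0.0, -0.2, 0.9]
grip_width: 0.0853
grasp_force: 0.0
```

drive_tool --increments '[[[0, 0, 0], [0, 0, 0], 0], [[0, 0, 0], [0, 0, 0], 0], [[0, 0, 0], [0, 0, 0], 0], [[0, 0, 0], [0, 0, 0], 0], [[0, 0, 0], [0, 0, 0], 0], [[0, 0, 0], [0, 0, 0], 0]]'

```text
clock: 4.82
eef_pos: [0.3834, -0.2953, 0.004]
tool_rot: [0.13, 0.992, -0.0, 0.001]
ft_force: [-0.2, 0.7, -0.1]
grip_width: 0.0122
grasp_force: 0.0
```

The grip missed (width 12 mm, no force). I need to look.

```bash
python3 -c "
from h import *
o=get_obs();print(o['eef_pos'],o['grip_width'],o['grasp_force'],o['ft_force'])
look('tin',[.384,-.30],name='w2',cams=('wrist','scene','top'))
a=cv2.imread('pics/w2_wrist.png');b=cv2.imread('pics/w2_scene.png')[80:240,130:330]
cv2.imwrite('pics/c2.png',np.hstack([cv2.resize(a,(400,300)),cv2.resize(b,(375,300))]))"
```

```text
[ 0.3834386  -0.29531913  0.00395032] 0.012207037118127519 0.0 [-0.23841914  0.70569762 -0.09940179]
wrist tcp [ 383.1 -295.1    3.5] cands [(0.61, [216, 206, 321, 309])]
tin [ 375.8 -300.1] res [-0. -0.] IoU 0.62
scene tcp [ 383.  -295.     3.2] cands []
top tcp [ 382.9 -294.9    3.1] cands []
```

View pics/c2.png

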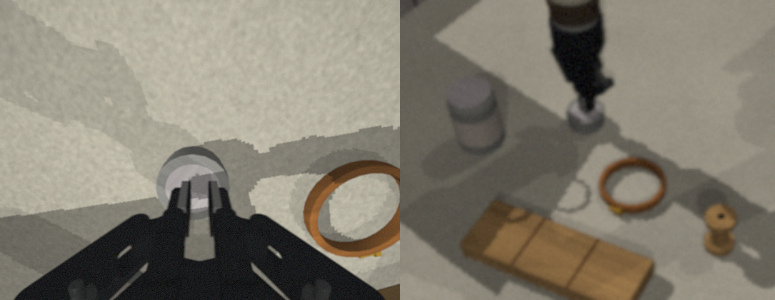

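```bash
python3 -c "
from h import *
from scipy.optimize import least_squares
p=camera('wrist'); b=silhouettes('tin',p)[0]['bbox']; print(b)
def f(v):
    m=obj_mask(p,'tin',v[0],v[1]);yy,xx=np.nonzero(m);return np.array([xx.min()/4-b[0],xx.max()/4-b[2],yy.min()/4-b[1]])
s=least_squares(f,[.37,-.3],diff_step=.02);print(s.x,s.fun)
print(proj(p,[[.383,-.295,.003],[.383,-.295,.026]]), -p['view'][:3,:3].T@p['view'][:3,3])
o=get_obs();print(o['eef_pos'],o['tool_rot'],o['ft_force'],o['joint_pos'])
for n in ['scene']:
  q=camera(n);print(proj(q,[[.383,-.295,.003],[.343,-.297,.026],[.383,-.3,.026]]))
"
```

```text
[215.4, 207.5, 320.2, 303.7]
[ 0.38327457 -0.30159756] [-0.15  0.3   0.  ]
[[278.66656475 247.67403562]
 [278.6033292  265.83568465]] [ 0.30248577 -0.27321375  0.17108278]
[ 0.38284189 -0.2948756   0.00303604] [ 1.30057031e-01  9.91506510e-01  4.67224300e-05 -8.50047423e-05] [ 0.23401756 -0.34715447  0.64546871] [-6.56318855e-01  3.98995742e-01 -3.51608009e-01  8.20386520e-01
 -4.52395985e-06 -3.95465856e-01]
[[230.06702855 144.26661778]
 [236.93235259 130.51741843]
 [227.98045214 137.97262881]]
```

```bash
python3 -c "
from h import *
p=camera('wrist');q=camera('scene');print(get_obs()['grip_width'],get_obs()['eef_pos'])
m=obj_mask(p,'tin',.3835,-.3005,S=1);c,_=cv2.findContours(m,0,1);a=p['image'][:,:,::-1].copy()
b=q['image'][100:180,190:270,::-1]; a2=a[180:330,200:350]
a3=a.copy();cv2.drawContours(a3,c,-1,(0,255,0),1)
cv2.imwrite('pics/c3.png',np.hstack([cv2.resize(a3[180:330,190:350],(400,400)),cv2.resize(b,(400,400),interpolation=2)]))"
```

```text
-6.693076577877844e-05 [ 0.38289344 -0.2948878   0.0030651 ]
```

View pics/c3.png

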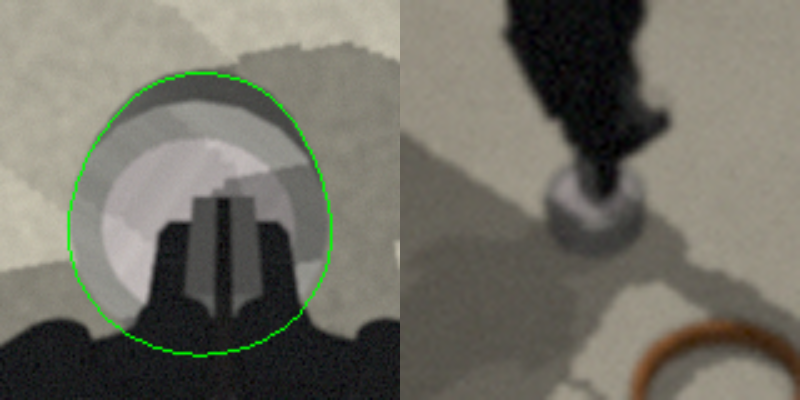

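The fingers are shut and appear to sit above or in the lid, although the TCP reads z≈3 mm. I'll lift with the fingers shut and compare the true tip position with the reported TCP.

drive_tool --increments '[[[0, 0, 20], [0, 0, 0], 0], [[0, 0, 40], [0, 0, 0], 0], [[0, 0, 40], [0, 0, 0], 0], [[0, 0, 0], [0, 0, 0], 0], [[0, 0, 0], [0, 0, 0], 0]]'

```text
clock: 5.78
eef_pos: [0.385, -0.2965, 0.1059]
tool_rot: [0.13, 0.992, -0.002, 0.003]
ft_force: [-0.2, 0.5, -1.4]
grip_width: -0.0002
grasp_force: 0.0
```

```bash
python3 -c "
from h import *
p=camera('wrist');q=camera('scene');o=get_obs();print(o['grip_width'],o['eef_pos'],o['ft_force'])
T=o['eef_pos']; P=np.array([T,T+[0,0,.01],T+[0,0,.02],T+[0,0,.03],T+[0,0,.04]])
a=p['image'][:,:,::-1].copy();b=q['image'][:,:,::-1].copy()
u=proj(p,P);v=proj(q,P);print(u,v)
def crop(a,u,x,y,w,s):
    c=cv2.resize(a[y:y+w,x:x+w],(400,400),interpolation=2)
    for k,(i,j) in enumerate(u): cv2.circle(c,(int((i-x+.5)*s),int((j-y+.5)*s)),3,(0,0,255) if k==0 else (0,255,0),-1)
    return c
cv2.imwrite('pics/c4.png',np.hstack([crop(a,u,200,170,160,2.5),crop(b,v,190,60,80,5)]))
look('tin',[.384,-.30])
"
```

```text
-9.740528667545778e-05 [ 0.38255919 -0.29463652  0.1027278 ] [-0.27833026 -0.18411261 -0.55178506]
[[280.58097162 241.40620073]
 [280.61383199 248.43391748]
 [280.65036448 256.24712493]
 [280.69122098 264.9852966 ]
 [280.7372174  274.8229998 ]] [[226.94396578 118.46822171]
 [226.58854778 115.6908074 ]
 [226.22854124 112.87519688]
 [225.86386553 110.02065555]
 [225.49443841 107.12643193]]
wrist tcp [ 381.8 -294.   101.6] cands [(0.81, [237, 171, 304, 244])]
tin [ 382.2 -300.9] res [0. 0.] IoU 0.94
```

View pics/c4.png

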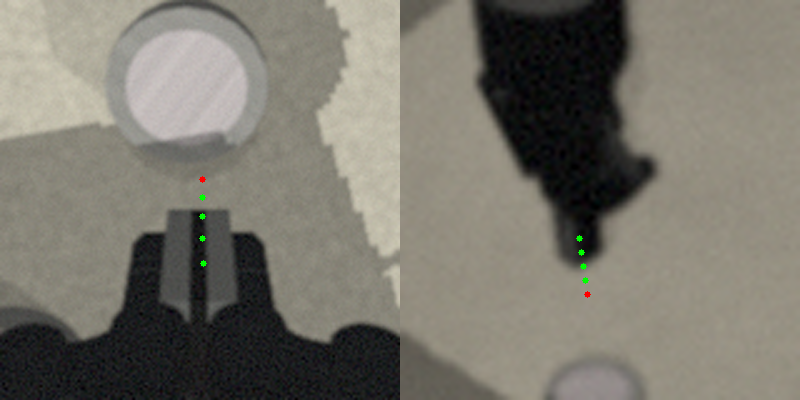

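The reported TCP lies about 25 mm beyond the real fingertips: the red dot is at (202,180), while the shut tips end at (202,210). The wrist camera pose itself is consistent, since the tin fits at 0.94 overlap. I'll go deeper, open the gripper and re-centre.

drive_tool --increments '[[[1, -7, 0], [0, 0, 0], 1], [[0, 0, 0], [0, 0, 0], 1], [[0, 0, 0], [0, 0, 0], 1], [[0, 0, 0], [0, 0, 0], 1], [[0, 0, 0], [0, 0, 0], 1], [[0, 0, 0], [0, 0, 0], 1], [[0, 0, 0], [0, 0, 0], 1], [[0, 0, 0], [0, 0, 0], 1]]'

```text
clock: 6.65
eef_pos: [0.384, -0.3019, 0.1032]
tool_rot: [0.13, 0.992, -0.0, 0.0]
ft_force: [-0.3, 0.0, -0.4]
grip_width: 0.0852
grasp_force: 0.0
```

drive_tool --increments '[[[0, 0, -30], [0, 0, 0], 1], [[0, 0, -30], [0, 0, 0], 1], [[0, 0, -25], [0, 0, 0], 1], [[0, 0, -20], [0, 0, 0], 1], [[0, 0, -10], [0, 0, 0], 1], [[0, 0, 0], [0, 0, 0], 1], [[0, 0, 0], [0, 0, 0], 1]]'

```text
clock: 7.23
eef_pos: [0.384, -0.3019, -0.0117]
tool_rot: [0.13, 0.992, 0.0, -0.0]
ft_force: [-0.6, 0.1, 1.0]
grip_width: 0.0854
grasp_force: 0.0
```

```bash
python3 -c "
from h import *
o=get_obs();print(o['eef_pos'],o['tool_rot'],o['grip_width'],o['ft_force'])"
```

```text
[ 0.38398893 -0.30192833 -0.01173386] [ 1.30016090e-01  9.91511863e-01  1.05915290e-04 -1.74089077e-04] 0.08541112567293023 [-0.58700183  0.11939544  1.04234037]
```

drive_tool --increments '[[[0, 0, -5], [0, 0, 0], 1], [[0, 0, -5], [0, 0, 0], 1], [[0, 0, -4], [0, 0, 0], 1], [[0, 0, 0], [0, 0, 0], 1]]'

```text
clock: 7.57
eef_pos: [0.3838, -0.3018, -0.0261]
tool_rot: [0.13, 0.992, 0.0, -0.0]
ft_force: [0.2, -0.3, 0.5]
grip_width: 0.0855
grasp_force: 0.0
```

drive_tool --increments '[[[0, 0, 0], [0, 0, 0], 0], [[0, 0, 0], [0, 0, 0], 0], [[0, 0, 0], [0, 0, 0], 0], [[0, 0, 0], [0, 0, 0], 0]]'

```text
clock: 7.9
eef_pos: [0.3843, -0.3022, -0.0251]
tool_rot: [0.13, 0.992, -0.0, 0.0]
ft_force: [-0.7, 1.4, 5.2]
grip_width: 0.0575
grasp_force: 64.0
```

Tin gripped at 57.5 mm and 64 N. Lifting and carrying it to the left square.

drive_tool --increments '[[[0, 0, 15], [0, 0, 0], 0], [[0, 0, 30], [0, 0, 0], 0], [[0, 0, 30], [0, 0, 0], 0], [[0, 0, 15], [0, 0, 0], 0]]'

```text
clock: 8.23
eef_pos: [0.3852, -0.303, 0.0672]
tool_rot: [0.13, 0.992, -0.001, 0.002]
ft_force: [0.8, 0.2, -0.2]
grip_width: 0.0579
grasp_force: 64.5
```

drive_tool --increments '[[[15, 14, 0], [0, 0, 0], 0], [[29, 28, 0], [0, 0, 0], 0], [[29, 28, 0], [0, 0, 0], 0], [[29, 28, 0], [0, 0, 0], 0], [[29, 28, 0], [0, 0, 0], 0], [[29, 28, 0], [0, 0, 0], 0], [[29, 28, 0], [0, 0, 0], 0], [[29, 28, 0], [0, 0, 0], 0]]'

```text
clock: 8.9
eef_pos: [0.6029, -0.0902, 0.0639]
tool_rot: [0.13, 0.992, -0.0, -0.0]
ft_force: [0.1, -0.7, -1.6]
grip_width: 0.0575
grasp_force: 64.5
```

drive_tool --increments '[[[13, 12, 0], [0, 0, 0], 0], [[0, 0, 0], [0, 0, 0], 0], [[0, 0, 0], [0, 0, 0], 0]]'

```text
clock: 9.15
eef_pos: [0.6151, -0.0787, 0.0633]
tool_rot: [0.129, 0.992, -0.0, -0.001]
ft_force: [-0.3, -1.2, -1.9]
grip_width: 0.0575
grasp_force: 64.5
```

```bash
python3 -c "
from h import *
o=get_obs();print(o['clock'],o['eef_pos'],o['tool_rot'],o['grip_width'],o['ft_force'])
look('tin',o['eef_pos'][:2],z0=o['eef_pos'][2]+.025,name='w5',cams=('wrist','scene'))
look('step',[.6266,-.1639,.139],cams=('wrist','top','scene'))
"
```

```text
9.15 [ 0.61507964 -0.07874387  0.06334651] [ 1.28855263e-01  9.91663241e-01 -1.94301275e-04 -5.47451740e-04] 0.057509371324245065 [-0.27078704 -1.22434866 -1.87217199]
wrist tcp [613.8 -80.3  63.6] cands []
scene tcp [613.8 -81.   64. ] cands [(0.63, [225, 197, 242, 221])]
tin [624.3 -85.5] res [ 0. -0.] IoU 0.47
wrist tcp [614.2 -81.   64.3] cands [(0.79, [18, 148, 350, 350])]
step [ 0.614  -0.1745  0.187 ] res [0. 0. 0.] IoU 0.63
top tcp [614.5 -80.8  64.4] cands [(0.83, [337, 149, 382, 184])]
step [ 0.6345 -0.2317  0.2241] res [ 0.  0. -0.] IoU 0.44
scene tcp [614.7 -80.5  64.3] cands [(0.64, [164, 186, 265, 254])]
step [ 0.6302 -0.1676  0.0946] res [0.02 0.01 0.03] IoU 0.83
```

```bash
cat >> h.py <<'E'
def overlay(p,x,y,w,rx=.6268,ry=.1364):
    a=p['image'][:,:,::-1].copy(); c,s=np.cos(w),np.sin(w)
    def ln(P,col):
        P=np.array(P); Q=np.c_[x+c*P[:,0]-s*P[:,1],y+s*P[:,0]+c*P[:,1],P[:,2]]
        cv2.polylines(a,[np.round(proj(p,Q)*16).astype(int).reshape(-1,1,2)],False,col,1,cv2.LINE_AA,4)
    g=(0,255,0); k=[(-.045,-.1275),(.045,-.1275),(.045,.1275),(-.045,.1275),(-.045,-.1275)]
    for z in(0,.03): ln([(*q,z) for q in k],g)
    for b in(-.0425,.0425): ln([(-.045,b,.03),(.045,b,.03)],(255,0,255))
    for z in(0,.02): cv2.polylines(a,[np.round(proj(p,ring(rx,ry,.06,z))*16).astype(int).reshape(-1,1,2)],True,(255,255,0),1,cv2.LINE_AA,4)
    return a
E
python3 -c "
from h import *
p=camera('wrist');q=camera('scene')
a=overlay(p,.6266,-.1639,.1387);b=overlay(q,.6266,-.1639,.1387)
cv2.imwrite('pics/c6.png',np.hstack([cv2.resize(a,(400,300)),cv2.resize(b[170:320,150:350],(400,300),interpolation=2)]))"
```

```text
(no output)
```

View pics/c6.png

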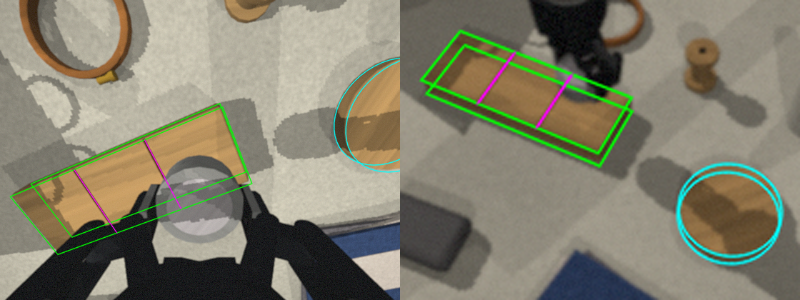

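The overlay shows the step and its dividing lines matching the pose in both views, with the held tin over the left square at (200,195). Lowering it.

drive_tool --increments '[[[1, 1, -15], [0, 0, 0], 0], [[0, 0, -15], [0, 0, 0], 0], [[0, 0, -12], [0, 0, 0], 0], [[0, 0, -10], [0, 0, 0], 0], [[0, 0, -4], [0, 0, 0], 0], [[0, 0, 0], [0, 0, 0], 0], [[0, 0, 0], [0, 0, 0], 0]]'

```text
clock: 10.33
eef_pos: [0.6161, -0.0789, 0.0083]
tool_rot: [0.13, 0.992, -0.0, 0.0]
ft_force: [0.3, -0.5, -0.9]
grip_width: 0.0576
grasp_force: 64.5
```

drive_tool --increments '[[[0, -1, -3], [0, 0, 0], 0], [[0, 0, 0], [0, 0, 0], 0], [[0, 0, 0], [0, 0, 0], 0.85], [[0, 0, 0], [0, 0, 0], 1], [[0, 0, 0], [0, 0, 0], 1], [[0, 0, 0], [0, 0, 0], 1]]'

```text
clock: 10.83
eef_pos: [0.6163, -0.0799, 0.0055]
tool_rot: [0.13, 0.992, 0.0, 0.0]
ft_force: [0.0, 0.2, -0.6]
grip_width: 0.0856
grasp_force: 0.0
```

drive_tool --increments '[[[0, 0, 15], [0, 0, 0], 1], [[0, 0, 30], [0, 0, 0], 1], [[0, 0, 40], [0, 0, 0], 1], [[0, 0, 40], [0, 0, 0], 1], [[0, 0, 20], [0, 0, 0], 1]]'

```text
clock: 11.25
eef_pos: [0.6182, -0.0802, 0.156]
tool_rot: [0.13, 0.992, 0.0, 0.004]
ft_force: [0.5, -0.1, 0.1]
grip_width: 0.0853
grasp_force: 0.0
```

```bash
python3 -c "
from h import *
o=get_obs();print(o['clock'],o['eef_pos'],o['grip_width'])
look('tin',[.615,-.08],z0=.03,cams=('wrist','scene'))
"
```

```text
11.25 [ 0.61824052 -0.08020385  0.15595699] 0.08531276874080486
wrist tcp [619.5 -80.4 156.4] cands [(0.84, [246, 163, 310, 228])]
tin [614.1 -79.9] res [ 0. -0.] IoU 0.95
scene tcp [616.3 -80.  150.9] cands [(0.96, [230, 209, 253, 235])]
tin [614.8 -78.8] res [0.01 0.  ] IoU 0.83
```

drive_tool --increments '[[[-10, 16, 10], [0, 0, 0], 1], [[-20, 32, 20], [0, 0, 0], 1], [[-20, 32, 0], [0, 0, 0], 1], [[-20, 32, 0], [0, 0, 0], 1], [[-20, 32, 0], [0, 0, 0], 1], [[-20, 32, 0], [0, 0, 0], 1], [[-20, 32, 0], [0, 0, 0], 1], [[-20, 32, 0], [0, 0, 0], 1]]'

```text
clock: 12.12
eef_pos: [0.4638, 0.1601, 0.1775]
tool_rot: [0.13, 0.991, -0.001, -0.002]
ft_force: [0.2, 0.9, -0.2]
grip_width: 0.0851
grasp_force: 0.0
```

drive_tool --increments '[[[-20, 32, 0], [0, 0, 0], 1], [[-20, 32, 0], [0, 0, 0], 1], [[-20, 32, 0], [0, 0, 0], 1], [[-20, 32, 0], [0, 0, 0], 1], [[-16, 16, 0], [0, 0, 0], 1], [[0, 0, 0], [0, 0, 0], 1], [[0, 0, 0], [0, 0, 0], 1]]'

```text
clock: 12.7
eef_pos: [0.3686, 0.3033, 0.1778]
tool_rot: [0.128, 0.992, -0.002, -0.001]
ft_force: [0.6, 0.5, -0.3]
grip_width: 0.0854
grasp_force: 0.0
```

```bash
python3 -c "
from h import *
look('needlecase',[.371,.304],cams=('wrist',))
print(get_obs()['tool_rot'])
"
```

```text
wrist tcp [370.1 302.4 178.4] cands [(0.96, [264, 170, 296, 215])]
needlecase [369.2 302.2] res [ 0. -0.] IoU 0.88
[ 1.30131382e-01  9.91495955e-01 -1.05556208e-03 -6.93832520e-04]
```

drive_tool --increments '[[[0, 0, -20], [0, 0, 0], 1], [[0, 0, -35], [0, 0, 0], 1], [[0, 1, -40], [0, 0, 0], 1], [[0, 0, -35], [0, 0, 0], 1], [[0, 0, -25], [0, 0, 0], 1], [[0, 0, -15], [0, 0, 0], 1], [[0, 0, 0], [0, 0, 0], 1]]'

```text
clock: 13.38
eef_pos: [0.3683, 0.3005, 0.0056]
tool_rot: [0.131, 0.991, -0.003, -0.003]
ft_force: [-1.0, 0.3, 0.6]
grip_width: 0.0853
grasp_force: 0.0
```

drive_tool --increments '[[[0, 0, 0], [0, 0, 0], 0], [[0, 0, 0], [0, 0, 0], 0], [[0, 0, 0], [0, 0, 0], 0], [[0, 0, 0], [0, 0, 0], 0], [[0, 0, 0], [0, 0, 0], 0], [[0, 0, 0], [0, 0, 0], 0]]'

```text
clock: 13.88
eef_pos: [0.3715, 0.3049, 0.0109]
tool_rot: [0.13, 0.992, 0.001, 0.001]
ft_force: [0.1, -0.3, 5.2]
grip_width: 0.0329
grasp_force: 59.3
```

drive_tool --increments '[[[0, 0, 15], [0, 0, 0], 0], [[0, 0, 35], [0, 0, 0], 0], [[0, 0, 40], [0, 0, 0], 0], [[0, 0, 40], [0, 0, 0], 0], [[0, 0, 20], [0, 0, 0], 0], [[8, -17, 0], [0, 0, 0], 0], [[17, -34, 0], [0, 0, 0], 0], [[17, -34, 0], [0, 0, 0], 0]]'

```text
clock: 14.55
eef_pos: [0.4127, 0.2195, 0.1606]
tool_rot: [0.128, 0.992, 0.001, 0.001]
ft_force: [-0.1, 0.5, -1.0]
grip_width: 0.033
grasp_force: 59.6
```

drive_tool --increments '[[[17, -34, 0], [0, 0, 0], 0], [[17, -34, 0], [0, 0, 0], 0], [[17, -34, 0], [0, 0, 0], 0], [[17, -34, 0], [0, 0, 0], 0], [[17, -34, 0], [0, 0, 0], 0], [[17, -34, 0], [0, 0, 0], 0], [[17, -34, 0], [0, 0, 0], 0], [[17, -34, 0], [0, 0, 0], 0]]'

```text
clock: 15.22
eef_pos: [0.5487, -0.0543, 0.1598]
tool_rot: [0.13, 0.992, 0.0, 0.0]
ft_force: [1.2, 0.9, 0.2]
grip_width: 0.0326
grasp_force: 59.6
```

drive_tool --increments '[[[17, -34, 0], [0, 0, 0], 0], [[17, -34, 0], [0, 0, 0], 0], [[17, -34, 0], [0, 0, 0], 0], [[17, -34, 0], [0, 0, 0], 0], [[17, -34, 0], [0, 0, 0], 0], [[8, -18, 0], [0, 0, 0], 0], [[0, 0, 0], [0, 0, 0], 0], [[0, 0, 0], [0, 0, 0], 0]]'

```text
clock: 15.88
eef_pos: [0.6411, -0.2416, 0.1584]
tool_rot: [0.131, 0.991, 0.0, -0.001]
ft_force: [-0.2, -0.0, -1.4]
grip_width: 0.0328
grasp_force: 59.7
```

```bash
python3 -c "
from h import *
o=get_obs();print(o['eef_pos'],o['tool_rot'],o['grip_width'])
look('needlecase',o['eef_pos'][:2],z0=o['eef_pos'][2]-.011,name='w7',cams=('scene','top'))
print(get_obs()['tool_rot'])
"
```

```text
[ 0.64109324 -0.24163793  0.15843854] [ 1.30989258e-01  9.91383416e-01  4.11815872e-04 -7.52602446e-04] 0.03276279521720981
scene tcp [ 640.9 -239.7  159.3] cands [(0.54, [165, 151, 185, 181])]
needlecase [ 656.5 -226.7] res [-0.  0.] IoU 0.33
top tcp [ 641.2 -239.2  159.9] cands []
[ 1.29212082e-01  9.91616953e-01  1.86164221e-04 -1.46326992e-04]
```

drive_tool --increments '[[[-2, -9, -20], [0, 0, 0], 0], [[0, 0, -35], [0, 0, 0], 0], [[0, 0, -30], [0, 0, 0], 0], [[0, 0, -18], [0, 0, 0], 0], [[0, 0, -7], [0, 0, 0], 0], [[0, 0, 0], [0, 0, 0], 0], [[0, 0, 0], [0, 0, 0], 0]]'

```text
clock: 16.67
eef_pos: [0.64, -0.2491, 0.0508]
tool_rot: [0.129, 0.992, -0.0, 0.001]
ft_force: [0.9, 0.5, -0.4]
grip_width: 0.0324
grasp_force: 59.5
```

```bash
python3 -c "
from h import *
o=get_obs();print(o['eef_pos'],o['tool_rot'],o['grip_width'])
"
```

```text
[ 0.64000059 -0.24908467  0.05081955] [ 1.29485722e-01  9.91581102e-01 -1.40873921e-04  5.88111412e-04] 0.03239225949797284
```

drive_tool --increments '[[[0, 1, -6], [0, 0, 0], 0], [[0, 0, -3], [0, 0, 0], 0], [[0, 0, 0], [0, 0, 0], 0], [[0, 0, 0], [0, 0, 0], 0]]'

```text
clock: 17.0
eef_pos: [0.6397, -0.2487, 0.0412]
tool_rot: [0.13, 0.992, -0.0, 0.0]
ft_force: [-0.8, -0.3, -0.2]
grip_width: 0.0328
grasp_force: 59.6
```

drive_tool --increments '[[[0, 0, 0], [0, 0, 0], 0.8], [[0, 0, 0], [0, 0, 0], 1], [[0, 0, 0], [0, 0, 0], 1], [[0, 0, 0], [0, 0, 0], 1], [[0, 0, 20], [0, 0, 0], 1], [[0, 0, 35], [0, 0, 0], 1], [[0, 0, 40], [0, 0, 0], 1], [[0, 0, 40], [0, 0, 0], 1]]'

```text
clock: 17.67
eef_pos: [0.6386, -0.2484, 0.1763]
tool_rot: [0.13, 0.992, 0.0, -0.001]
ft_force: [1.4, 0.0, 0.9]
grip_width: 0.0856
grasp_force: 0.0
```

drive_tool --increments '[[[-16, 25, 0], [0, 0, -7], 1], [[-16, 25, 0], [0, 0, -7], 1], [[-16, 25, 0], [0, 0, -7], 1], [[-16, 25, 0], [0, 0, -7], 1], [[-16, 25, 0], [0, 0, -7], 1], [[-16, 25, 0], [0, 0, -7], 1], [[-16, 25, 0], [0, 0, -7], 1], [[-16, 25, 0], [0, 0, -7], 1]]'

```text
clock: 18.33
eef_pos: [0.5105, -0.0477, 0.1759]
tool_rot: [0.583, 0.813, 0.0, 0.0]
ft_force: [0.9, -0.5, 0.1]
grip_width: 0.0855
grasp_force: 0.0
```

drive_tool --increments '[[[-16, 25, 0], [0, 0, -7], 1], [[-16, 25, 0], [0, 0, -4], 1], [[0, 0, 0], [0, 0, 0], 1], [[0, 0, 0], [0, 0, 0], 1]]'

```text
clock: 18.67
eef_pos: [0.479, 0.0023, 0.1762]
tool_rot: [0.654, 0.756, 0.0, 0.0]
ft_force: [-0.1, -0.7, 0.6]
grip_width: 0.0852
grasp_force: 0.0
```

```bash
python3 -c "
from h import *
o=get_obs();a=np.degrees(2*np.arctan2(o['tool_rot'][1],o['tool_rot'][0]))-90;print(o['clock'],o['eef_pos'],o['tool_rot'],'phi',a%180)
look('bobbin',[.476,.004])
look('needlecase',[.638,-.248],z0=.03,cams=('scene','top'))
look('tin',[.615,-.08],z0=.03,cams=('scene','top'))
"
```

```text
18.6667 [0.47899231 0.00230482 0.17621914] [6.54440111e-01 7.56113661e-01 2.51722180e-04 4.57268846e-04] phi 8.24556682423352
wrist tcp [480.1   1.  176. ] cands [(0.62, [253, 162, 298, 216])]
bobbin [474.    3.4] res [ 0. -0.] IoU 0.92
scene tcp [480.2   0.5 175.7] cands [(0.61, [171, 178, 192, 206])]
needlecase [ 639.5 -245.6] res [-0. -0.] IoU 0.9
top tcp [480.    0.5 175.5] cands [(0.54, [361, 152, 370, 169])]
needlecase [ 639.8 -246.9] res [-0. -0.] IoU 0.83
scene tcp [479.7   0.6 175.4] cands [(0.55, [229, 210, 254, 234])]
tin [615.4 -78. ] res [-0.  0.] IoU 0.92
top tcp [479.6   0.9 175.4] cands [(0.71, [303, 164, 317, 180])]
tin [614.5 -85.2] res [-0.  0.] IoU 0.59
```

drive_tool --increments '[[[-4, 3, -20], [0, 0, 0], 1], [[0, 0, -35], [0, 0, 0], 1], [[0, 0, -40], [0, 0, 0], 1], [[0, 0, -35], [0, 0, 0], 1], [[0, 0, -25], [0, 0, 0], 1], [[0, 0, -10], [0, 0, 0], 1], [[0, 0, 0], [0, 0, 0], 1], [[0, 0, 0], [0, 0, 0], 1]]'

```text
clock: 19.83
eef_pos: [0.4751, 0.0042, 0.0102]
tool_rot: [0.656, 0.755, -0.001, -0.001]
ft_force: [0.6, 0.6, 0.6]
grip_width: 0.0851
grasp_force: 0.0
```

```bash
python3 -c "
from h import *
o=get_obs();print(o['eef_pos'],o['ft_force'])
look('bobbin',[.476,.004])
"
```

```text
[0.47505195 0.00418081 0.01019786] [0.62060392 0.60272559 0.61875062]
wrist tcp [476.7   4.2  11.8] cands [(0.84, [230, 212, 323, 335])]
bobbin [474.3   4.1] res [-0.  0.] IoU 0.91
```

Well centred. Gripping, lifting, and carrying the bobbin to the centre square.

drive_tool --increments '[[[0, 0, 0], [0, 0, 0], 0], [[0, 0, 0], [0, 0, 0], 0], [[0, 0, 0], [0, 0, 0], 0], [[0, 0, 0], [0, 0, 0], 0], [[0, 0, 0], [0, 0, 0], 0]]'

```text
clock: 20.35
eef_pos: [0.476, 0.0043, 0.0117]
tool_rot: [0.656, 0.755, 0.001, 0.001]
ft_force: [-1.9, -0.4, 5.2]
grip_width: 0.0418
grasp_force: 59.9
```

drive_tool --increments '[[[0, 0, 15], [0, 0, 0], 0], [[0, 0, 35], [0, 0, 0], 0], [[0, 0, 40], [0, 0, 0], 0], [[0, 0, 40], [0, 0, 0], 0], [[0, 0, 20], [0, 0, 0], 0], [[0, 0, 0], [0, 0, 0], 0]]'

```text
clock: 20.85
eef_pos: [0.4793, 0.0044, 0.1666]
tool_rot: [0.656, 0.755, 0.004, 0.004]
ft_force: [1.7, -0.3, 0.1]
grip_width: 0.0423
grasp_force: 60.9
```

drive_tool --increments '[[[12, -14, 0], [0, 0, 0], 0], [[24, -28, 0], [0, 0, 0], 0], [[24, -28, 0], [0, 0, 0], 0], [[24, -28, 0], [0, 0, 0], 0], [[24, -28, 0], [0, 0, 0], 0], [[24, -28, 0], [0, 0, 0], 0], [[15, -14, 0], [0, 0, 0], 0], [[0, 0, 0], [0, 0, 0], 0]]'

```text
clock: 21.52
eef_pos: [0.6241, -0.1673, 0.1581]
tool_rot: [0.657, 0.754, -0.0, -0.0]
ft_force: [-0.1, -0.1, -1.5]
grip_width: 0.0421
grasp_force: 61.0
```

drive_tool --increments '[[[0, 0, -20], [0, 0, 0], 0], [[0, 0, -30], [0, 0, 0], 0], [[0, 0, -20], [0, 0, 0], 0], [[0, 0, -10], [0, 0, 0], 0], [[0, 0, 0], [0, 0, 0], 0], [[0, 0, 0], [0, 0, 0], 0]]'

```text
clock: 22.02
eef_pos: [0.6218, -0.1632, 0.0803]
tool_rot: [0.656, 0.755, -0.0, -0.001]
ft_force: [1.2, -0.8, -0.3]
grip_width: 0.0424
grasp_force: 61.0
```

```bash
python3 -c "
from h import *
o=get_obs();print(o['eef_pos'],o['tool_rot'],o['grip_width'],o['ft_force'])
"
```

```text
[ 0.62184607 -0.16318649  0.0803021 ] [ 6.55518884e-01  7.55178410e-01 -3.14030830e-04 -6.80656566e-04] 0.04239332805919115 [ 1.20860927 -0.83684728 -0.28248875]
```

drive_tool --increments '[[[3, -1, -10], [0, 0, 0], 0], [[2, 0, -12], [0, 0, 0], 0], [[0, 0, -10], [0, 0, 0], 0], [[0, 0, -3], [0, 0, 0], 0], [[0, 0, 0], [0, 0, 0], 0], [[0, 0, 0], [0, 0, 0], 0]]'

```text
clock: 22.52
eef_pos: [0.6271, -0.1646, 0.0452]
tool_rot: [0.656, 0.755, -0.0, -0.0]
ft_force: [0.1, -0.5, -0.4]
grip_width: 0.0417
grasp_force: 61.0
```

drive_tool --increments '[[[0, 1, -3], [0, 0, 0], 0], [[0, 0, 0], [0, 0, 0], 0], [[0, 0, 0], [0, 0, 0], 0.7], [[0, 0, 0], [0, 0, 0], 1], [[0, 0, 0], [0, 0, 0], 1], [[0, 0, 0], [0, 0, 0], 1], [[0, 0, 15], [0, 0, 0], 1], [[0, 0, 30], [0, 0, 0], 1]]'

```text
clock: 23.18
eef_pos: [0.624, -0.1628, 0.0836]
tool_rot: [0.656, 0.755, -0.002, -0.004]
ft_force: [0.1, -0.1, -0.5]
grip_width: 0.0854
grasp_force: 0.0
```

drive_tool --increments '[[[0, 0, 40], [0, 0, 0], 1], [[0, 0, 40], [0, 0, 0], 1], [[-35, 0, 0], [0, 0, 0], 0.8], [[-35, 0, 0], [0, 0, 0], 0.6], [[-35, 1, 0], [0, 0, 0], 0.45], [[-35, 1, 0], [0, 0, 0], 0.45], [[-35, 1, 0], [0, 0, 0], 0.45], [[-38, 1, 0], [0, 0, 0], 0.45]]'

```text
clock: 23.85
eef_pos: [0.4132, -0.1596, 0.1678]
tool_rot: [0.656, 0.755, 0.0, 0.001]
ft_force: [-0.6, 0.2, 0.1]
grip_width: 0.0383
grasp_force: 0.0
```

drive_tool --increments '[[[0, 0, 0], [0, 0, 0], 0.45], [[0, 0, 0], [0, 0, 0], 0.45]]'

```text
clock: 24.02
eef_pos: [0.4124, -0.1594, 0.168]
tool_rot: [0.656, 0.755, 0.0, -0.0]
ft_force: [1.1, -0.2, 0.9]
grip_width: 0.0385
grasp_force: 0.0
```

```bash
python3 -c "
from h import *
o=get_obs();print(o['clock'],o['eef_pos'],o['tool_rot'],o['grip_width'])
look('hoop',[.459,-.154],name='w9')
look('bobbin',[.6266,-.164],z0=.03,cams=('scene','top'))
look('needlecase',[.638,-.248],z0=.03,cams=('scene','top'))
"
```

```text
24.0167 [ 0.41239969 -0.15944524  0.16797322] [ 6.56168266e-01  7.54614608e-01  2.02542096e-05 -1.01399153e-05] 0.03853315691722988
wrist tcp [ 415.7 -160.1  168.5] cands [(0.65, [272, 147, 364, 229]), (0.61, [438, 272, 513, 342])]
hoop [ 456.1 -157.2] res [-0.01 -0.  ] IoU 0.77
scene tcp [ 416.2 -160.1  168.2] cands [(0.56, [201, 193, 221, 220])]
bobbin [ 627.7 -162.7] res [-0.  0.] IoU 0.85
top tcp [ 415.8 -159.9  167.7] cands [(0.78, [328, 156, 343, 176]), (0.26, [216, 153, 255, 189])]
bobbin [ 627.6 -162.4] res [-0.   -0.01] IoU 0.89
scene tcp [ 415.3 -159.7  167.4] cands [(0.59, [174, 179, 190, 207])]
needlecase [ 637.3 -246.5] res [ 0. -0.] IoU 0.86
top tcp [ 414.9 -159.7  167.4] cands [(0.59, [359, 154, 371, 169])]
needlecase [ 639.7 -247.1] res [0. 0.] IoU 0.92
```

View pics/w9_wrist.png

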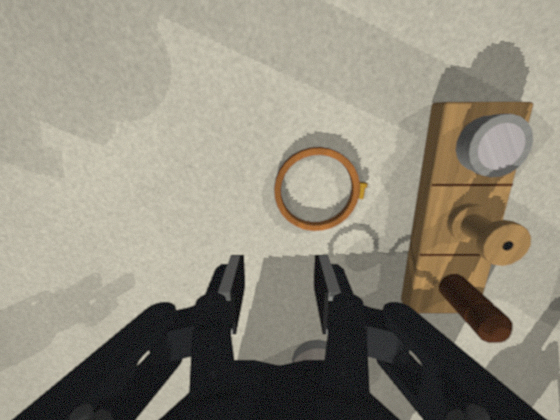

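The tin, bobbin and needle case all stand in their squares. The hoop is at (318,188) with its screw at the right (362,188), toward +x. I'll refine the hoop centre by overlap.

```bash
cat >> h.py <<'E'
from scipy.optimize import minimize
def iou_fit(p,R,x0,z0=0,q='hoop'):
    R4=cv2.resize(R.astype(np.uint8),None,fx=4,fy=4,interpolation=0)>0
    def f(v):
        m=obj_mask(p,q,v[0],v[1],z0)>0; return -(m&R4).sum()/(m|R4).sum()
    s=minimize(f,x0,method='Nelder-Mead',options=dict(initial_simplex=[x0,np.add(x0,[.006,0]),np.add(x0,[0,.006])],xatol=1e-4)); return s.x*1e3,-s.fun
def hoop_find(n,x0,z0=0):
    p=camera(n); S=silhouettes('hoop',p)
    im=p['image'].astype(int); g=cv2.dilate(obj_mask(p,'hoop',*x0,z0,S=1),np.ones((25,25)))
    C=(im[...,0]-im[...,2]>45)&(g>0)
    print(n,np.round(get_obs()['eef_pos']*1e3,1),'net',S and iou_fit(p,S[0]['region'],x0,z0),'colour',iou_fit(p,C,x0,z0))
E
python3 -c "
from h import *
for n in ['wrist','scene','top']: hoop_find(n,[.458,-.155])
"
```

```text
wrist [ 414.6 -159.6  167.4] net (array([ 455.23866202, -158.63147693]), np.float64(0.8716590416566338)) colour (array([ 456.22093475, -159.00883085]), np.float64(0.8161421513770232))
scene [ 414.5 -159.7  167.5] net (array([ 457.16300474, -157.41393208]), np.float64(0.8462158892324237)) colour (array([ 455.93933642, -157.75933236]), np.float64(0.6209976638724749))
top [ 414.4 -159.7  167.6] net (array([ 458.05076463, -158.14482213]), np.float64(0.2717493866767315)) colour (array([ 457.37043673, -158.95462152]), np.float64(0.31492649830380703))
```

drive_tool --increments '[[[-4, -5, -20], [0, 0, 0], 0.45], [[0, 0, -35], [0, 0, 0], 0.45], [[0, 0, -40], [0, 0, 0], 0.45], [[0, 0, -35], [0, 0, 0], 0.45], [[0, 0, -25], [0, 0, 0], 0.45], [[0, 0, -12], [0, 0, 0], 0.45], [[0, 0, 0], [0, 0, 0], 0.45], [[0, 0, 0], [0, 0, 0], 0.45]]'

```text
clock: 25.48
eef_pos: [0.41, -0.1645, 0.0003]
tool_rot: [0.656, 0.755, -0.0, -0.001]
ft_force: [-0.6, 0.7, 0.6]
grip_width: 0.0386
grasp_force: 0.0
```

```bash
python3 -c "
from h import *
o=get_obs();print(o['eef_pos'],o['ft_force'])
hoop_find('wrist',[.456,-.158])
p=camera('wrist');save(p,'w10')
"
```

```text
[ 4.09960212e-01 -1.64531225e-01  2.95609688e-04] [-0.60308976  0.71578431  0.55492881]
wrist [ 411.6 -165.2    1.8] net (array([ 455.36055565, -158.26284504]), np.float64(0.7367841842550014)) colour (array([ 456.8135376 , -158.92468262]), np.float64(0.6004690905225111))
```

View pics/w10.png

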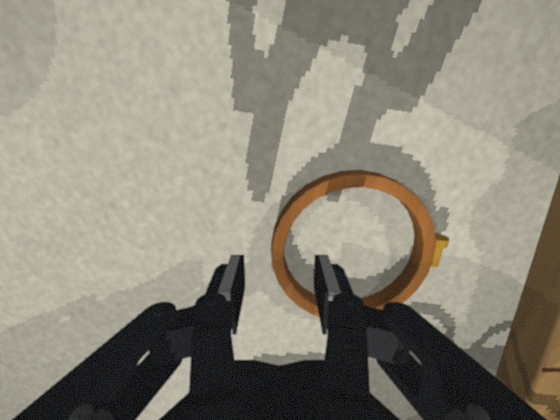

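The hoop wall at (278,250) lies midway between the fingers at (240,265) and (318,265). Going down and closing.

drive_tool --increments '[[[0, 0, -9], [0, 0, 0], 0.45], [[0, 0, -6], [0, 0, 0], 0.45], [[0, 0, -5], [0, 0, 0], 0.45], [[0, 0, 0], [0, 0, 0], 0.45], [[0, 0, 0], [0, 0, 0], 0.45]]'

```text
clock: 26.05
eef_pos: [0.4099, -0.1645, -0.0198]
tool_rot: [0.656, 0.755, -0.0, -0.001]
ft_force: [0.6, -0.1, 0.6]
grip_width: 0.0385
grasp_force: 0.0
```

drive_tool --increments '[[[0, 0, 0], [0, 0, 0], 0.3], [[0, 0, 0], [0, 0, 0], 0.2], [[0, 0, 0], [0, 0, 0], 0.1], [[0, 0, 0], [0, 0, 0], 0], [[0, 0, 0], [0, 0, 0], 0], [[0, 0, 0], [0, 0, 0], 0]]'

```text
clock: 26.55
eef_pos: [0.4108, -0.1649, -0.019]
tool_rot: [0.656, 0.755, 0.0, 0.0]
ft_force: [-1.8, -0.2, 3.3]
grip_width: 0.0049
grasp_force: 58.6
```

drive_tool --increments '[[[0, 0, 10], [0, 0, 0], 0], [[0, 0, 25], [0, 0, 0], 0], [[0, 0, 40], [0, 0, 0], 0], [[0, 0, 40], [0, 0, 0], 0], [[0, 0, 30], [0, 0, 0], 0], [[10, 16, 0], [0, 0, 0], 0], [[19, 33, 0], [0, 0, 0], 0], [[19, 33, 0], [0, 0, 0], 0]]'

```text
clock: 27.22
eef_pos: [0.4592, -0.0827, 0.1267]
tool_rot: [0.657, 0.754, 0.001, 0.001]
ft_force: [0.7, -0.5, 0.1]
grip_width: 0.005
grasp_force: 58.1
```

drive_tool --increments '[[[19, 33, 0], [0, 0, 0], 0], [[19, 33, 0], [0, 0, 0], 0], [[19, 33, 0], [0, 0, 0], 0], [[19, 33, 0], [0, 0, 0], 0], [[19, 33, 0], [0, 0, 0], 0], [[19, 33, 0], [0, 0, 0], 0], [[9, 16, 0], [0, 0, 0], 0], [[0, 0, 0], [0, 0, 0], 0]]'

```text
clock: 27.88
eef_pos: [0.5829, 0.1355, 0.1246]
tool_rot: [0.654, 0.757, 0.001, -0.0]
ft_force: [0.3, -0.1, -0.4]
grip_width: 0.0048
grasp_force: 58.1
```

drive_tool --increments '[[[0, 0, -15], [0, 0, 0], 0], [[0, 0, -25], [0, 0, 0], 0], [[0, 0, -15], [0, 0, 0], 0], [[0, 0, -5], [0, 0, 0], 0], [[0, 0, 0], [0, 0, 0], 0], [[0, 0, 0], [0, 0, 0], 0]]'

```text
clock: 28.38
eef_pos: [0.5814, 0.1308, 0.0659]
tool_rot: [0.656, 0.755, -0.0, -0.0]
ft_force: [-0.0, 0.0, 0.2]
grip_width: 0.0047
grasp_force: 58.1
```

```bash
python3 -c "
from h import *
o=get_obs();print(o['eef_pos'],o['tool_rot'],o['grip_width'],o['ft_force'])
T=o['eef_pos']
for n in ['wrist','scene']: hoop_find(n,[T[0]+.0454,T[1]+.0066],z0=T[2]+.019)
p=camera('wrist'); look('riser',[.6268,.1364],name='w11')
"
```

```text
[0.5813615  0.13077881 0.06594893] [ 6.55928410e-01  7.54823100e-01 -9.87096659e-05 -3.45641309e-06] 0.004669311321620544 [-0.02080744  0.03621199  0.16786394]
wrist [582.4 131.2  67.1] net (array([625.75464465, 138.91194735]), np.float64(0.6262162148256009)) colour (array([628.05025946, 137.48859052]), np.float64(0.41466721092307635))
scene [582.5 131.4  67.1] net [] colour (array([631.42533477, 140.53979075]), np.float64(0.21899213343585497))
wrist tcp [581.9 131.4  66.5] cands [(0.91, [258, 147, 410, 288])]
riser [626.1 136.1] res [-0.  0.] IoU 0.74
```

View pics/w11_wrist.png

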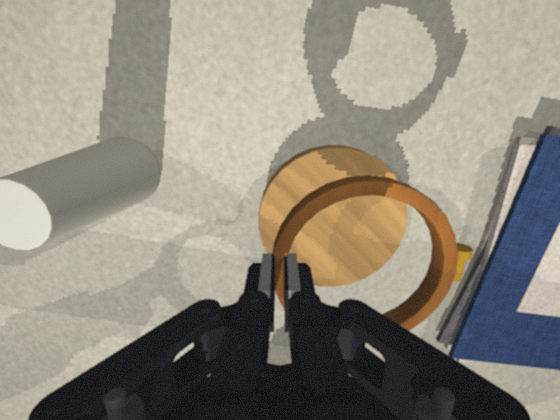

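The hoop is held flat above the riser, with its ring centre at about (365,255) appearing lower in the frame because it is nearer the camera. Lowering.

drive_tool --increments '[[[-1, -1, -15], [0, 0, 0], 0], [[0, 0, -18], [0, 0, 0], 0], [[0, 0, -15], [0, 0, 0], 0], [[0, 0, -8], [0, 0, 0], 0], [[0, 0, -3], [0, 0, 0], 0], [[0, 0, 0], [0, 0, 0], 0], [[0, 0, 0], [0, 0, 0], 0]]'

```text
clock: 29.32
eef_pos: [0.581, 0.1304, 0.0073]
tool_rot: [0.656, 0.755, 0.0, 0.0]
ft_force: [-0.9, -0.3, 0.3]
grip_width: 0.0049
grasp_force: 58.1
```

```bash
python3 -c "
from h import *
o=get_obs();print(o['eef_pos'],o['tool_rot'],o['grip_width'],o['ft_force'])
T=o['eef_pos']
for n in ['wrist','scene']: hoop_find(n,[T[0]+.0454,T[1]+.0066],z0=T[2]+.019)
"
```

```text
[0.5809891  0.13044686 0.00727505] [6.55689539e-01 7.55030443e-01 4.08167138e-04 3.05060807e-04] 0.004935102521117576 [-0.92420985 -0.28398365  0.34129119]
wrist [581.4 130.5   7.8] net [] colour (array([622.09838076, 143.36459705]), np.float64(0.4076652169020052))
scene [581.2 130.5   7.6] net (array([627.07128709, 139.65106399]), np.float64(0.7127880619569323)) colour (array([640.75374366, 136.39016803]), np.float64(0.3199228437586112))
```

drive_tool --increments '[[[0, -1, -4], [0, 0, 0], 0], [[0, 0, -2], [0, 0, 0], 0], [[0, 0, 0], [0, 0, 0], 0], [[0, 0, 0], [0, 0, 0], 0.2], [[0, 0, 0], [0, 0, 0], 0.4], [[0, 0, 0], [0, 0, 0], 0.45], [[0, 0, 0], [0, 0, 0], 0.45], [[0, 0, 10], [0, 0, 0], 0.45]]'

```text
clock: 30.18
eef_pos: [0.5785, 0.1289, 0.0087]
tool_rot: [0.656, 0.755, -0.002, -0.001]
ft_force: [-1.4, -1.2, 0.1]
grip_width: 0.0386
grasp_force: 0.0
```

drive_tool --increments '[[[0, 0, 25], [0, 0, 0], 0.45], [[0, 0, 40], [0, 0, 0], 0.6], [[0, 0, 40], [0, 0, 0], 0.8], [[0, 0, 40], [0, 0, 0], 1], [[0, 0, 30], [0, 0, 0], 1], [[0, 0, 0], [0, 0, 0], 1]]'

```text
clock: 30.68
eef_pos: [0.5847, 0.1303, 0.195]
tool_rot: [0.656, 0.755, 0.006, 0.005]
ft_force: [1.2, -0.2, 0.8]
grip_width: 0.0856
grasp_force: 0.0
```

```bash
python3 -c "
from h import *
o=get_obs();print(o['clock'],o['eef_pos'],o['tool_rot'],o['grip_width'],o['ft_force'])
for n in ['wrist','scene','top']: hoop_find(n,[.627,.1364],z0=.02)
look('cone',[.4543,.1518])
"
```

```text
30.6833 [0.58467987 0.13027552 0.1949958 ] [0.65566866 0.75501057 0.00609838 0.00452262] 0.08560821319365611 [ 1.20850393 -0.22751022  0.84395815]
wrist [581.7 129.6 188.4] net [] colour (array([627.66428232, 135.52075543]), np.float64(0.34086907528699206))
scene [579.7 129.2 184.9] net (array([627.01581252, 138.63192388]), np.float64(0.8336394393426776)) colour (array([625.58419704, 136.00353374]), np.float64(0.3280333275473008))
top [579.2 129.  183.8] net [] colour (array([625.03454025, 126.56669148]), np.float64(0.19575828985019356))
wrist tcp [579.4 129.1 183.9] cands [(0.65, [114, 126, 202, 189])]
cone [454.5 151.1] res [-0.   -0.01] IoU 0.94
```

drive_tool --increments '[[[-20, 4, 0], [0, 0, 0], 1], [[-35, 6, 0], [0, 0, 0], 1], [[-35, 6, 0], [0, 0, 0], 1], [[-25, 4, 0], [0, 0, 0], 1], [[-10, 2, 0], [0, 0, 0], 1], [[0, 0, 0], [0, 0, 0], 1], [[0, 0, 0], [0, 0, 0], 1]]'

```text
clock: 31.67
eef_pos: [0.4561, 0.1515, 0.1857]
tool_rot: [0.655, 0.755, 0.0, 0.0]
ft_force: [0.4, -0.9, -0.6]
grip_width: 0.0853
grasp_force: 0.0
```

```bash
python3 -c "
from h import *
look('cone',[.4543,.1518])
hoop_find('wrist',[.627,.1364],z0=.02)
p=camera('wrist');q=camera('scene');look('riser',[.6268,.1364],cams=('scene','wrist'))
b=q['image'][220:330,250:400,::-1].copy()
cv2.imwrite('pics/c12.png',np.hstack([cv2.resize(p['image'][:,:,::-1],(400,300)),cv2.resize(b,(400,300),interpolation=2)]))
"
```

```text
wrist tcp [456.9 151.4 185.6] cands [(0.88, [254, 161, 298, 227])]
cone [453.8 151.1] res [0. 0.] IoU 0.93
wrist [456.7 151.2 185.4] net (array([624.72196108, 137.20616644]), np.float64(0.8192982872888804)) colour (array([628.57763672, 134.02988281]), np.float64(0.3592377950796728))
scene tcp [455.9 151.1 185.3] cands [(0.67, [291, 254, 342, 303])]
riser [631.  136.7] res [ 0. -0.] IoU 0.62
wrist tcp [455.7 151.2 185.4] cands [(0.7, [360, 166, 464, 262])]
riser [618.5 137.3] res [0. 0.] IoU 0.63
```

View pics/c12.png

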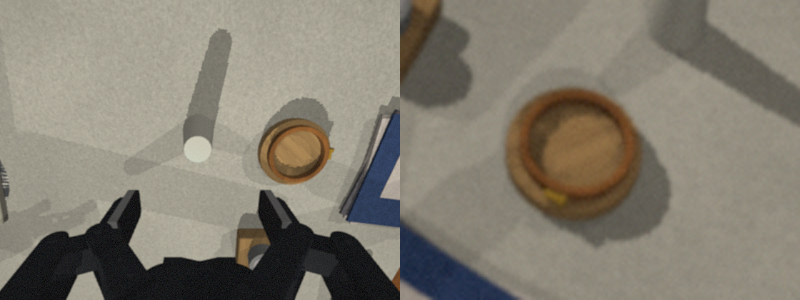

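The hoop lies flat and centred on the riser at (293,150). Now grasping the cone at (197,150).

drive_tool --increments '[[[-1, 0, -20], [0, 0, 0], 1], [[0, 0, -35], [0, 0, 0], 1], [[0, 0, -40], [0, 0, 0], 1], [[0, 0, -30], [0, 0, 0], 1], [[0, 0, -20], [0, 0, 0], 1], [[0, 0, -6], [0, 0, 0], 1], [[0, 0, 0], [0, 0, 0], 1]]'

```text
clock: 32.75
eef_pos: [0.4529, 0.1508, 0.033]
tool_rot: [0.656, 0.755, -0.002, -0.001]
ft_force: [-0.9, -0.5, 0.1]
grip_width: 0.0855
grasp_force: 0.0
```

drive_tool --increments '[[[0, 0, 0], [0, 0, 0], 0.7], [[0, 0, 0], [0, 0, 0], 0], [[0, 0, 0], [0, 0, 0], 0], [[0, 0, 0], [0, 0, 0], 0], [[0, 0, 0], [0, 0, 0], 0], [[0, 0, 0], [0, 0, 0], 0]]'

```text
clock: 33.25
eef_pos: [0.4559, 0.1519, 0.0367]
tool_rot: [0.656, 0.755, 0.002, 0.001]
ft_force: [-1.4, -0.6, 6.9]
grip_width: 0.0404
grasp_force: 59.8
```

drive_tool --increments '[[[0, 0, 12], [0, 0, 0], 0], [[0, 0, 30], [0, 0, 0], 0], [[0, 0, 35], [0, 0, 0], 0], [[0, 0, 15], [0, 0, 0], 0], [[0, 0, 0], [0, 0, 0], 0]]'

```text
clock: 33.67
eef_pos: [0.4579, 0.1525, 0.1318]
tool_rot: [0.656, 0.755, 0.004, 0.003]
ft_force: [0.8, -0.2, -1.6]
grip_width: 0.0402
grasp_force: 60.7
```

drive_tool --increments '[[[17, -2, 0], [0, 0, 0], 0], [[34, -3, 0], [0, 0, 0], 0], [[34, -3, 0], [0, 0, 0], 0], [[34, -3, 0], [0, 0, 0], 0], [[34, -2, 0], [0, 0, 0], 0], [[17, -2, 0], [0, 0, 0], 0], [[0, 0, 0], [0, 0, 0], 0], [[0, 0, 0], [0, 0, 0], 0]]'

```text
clock: 34.33
eef_pos: [0.6242, 0.1359, 0.125]
tool_rot: [0.656, 0.755, -0.001, -0.001]
ft_force: [0.6, 0.2, -0.9]
grip_width: 0.0402
grasp_force: 60.7
```

```bash
python3 -c "
from h import *
o=get_obs();print(o['eef_pos'],o['tool_rot'],o['grip_width'],o['ft_force'])
look('cone',[.6268,.1364],z0=o['eef_pos'][2]-.0367,cams=('scene','top'))
"
```

```text
[0.62421315 0.13586807 0.12500589] [ 6.55990611e-01  7.54768126e-01 -9.10141821e-04 -7.52989548e-04] 0.040213826868773575 [ 0.64990953  0.23861783 -0.87069947]
scene tcp [623.  136.3 125.8] cands [(0.9, [304, 234, 332, 270])]
cone [642.3 147.3] res [-0. -0.] IoU 0.4
top tcp [623.1 136.5 126.6] cands []
```

drive_tool --increments '[[[2, 1, -10], [0, 0, 0], 0], [[1, 0, -18], [0, 0, 0], 0], [[0, 0, -18], [0, 0, 0], 0], [[0, 0, -12], [0, 0, 0], 0], [[0, 0, -6], [0, 0, 0], 0], [[0, 0, 0], [0, 0, 0], 0], [[0, 0, 0], [0, 0, 0], 0]]'

```text
clock: 35.12
eef_pos: [0.6271, 0.1375, 0.0626]
tool_rot: [0.656, 0.755, -0.0, -0.0]
ft_force: [-0.6, -0.9, -1.2]
grip_width: 0.0396
grasp_force: 60.7
```

drive_tool --increments '[[[0, 0, 0], [0, 0, 0], 0], [[0, 0, 0], [0, 0, 0], 0]]'

```text
clock: 35.28
eef_pos: [0.6283, 0.1376, 0.064]
tool_rot: [0.656, 0.755, 0.001, 0.001]
ft_force: [-0.1, 0.1, -0.5]
grip_width: 0.0405
grasp_force: 60.7
```

drive_tool --increments '[[[-1, 0, -3], [0, 0, 0], 0], [[0, 0, -3], [0, 0, 0], 0], [[0, 0, 0], [0, 0, 0], 0], [[0, 0, 0], [0, 0, 0], 0]]'

```text
clock: 35.62
eef_pos: [0.6267, 0.1374, 0.0569]
tool_rot: [0.656, 0.755, 0.0, 0.0]
ft_force: [0.6, 0.2, 1.1]
grip_width: 0.0402
grasp_force: 60.8
```

drive_tool --increments '[[[0, 0, 0], [0, 0, 0], 0.6], [[0, 0, 0], [0, 0, 0], 0.8], [[0, 0, 0], [0, 0, 0], 1], [[0, 0, 0], [0, 0, 0], 1], [[0, 0, 0], [0, 0, 0], 1], [[0, 0, 10], [0, 0, 0], 1], [[0, 0, 25], [0, 0, 0], 1], [[0, 0, 40], [0, 0, 0], 1]]'

```text
clock: 36.28
eef_pos: [0.6231, 0.1366, 0.1283]
tool_rot: [0.656, 0.755, -0.004, -0.003]
ft_force: [1.0, 0.1, -0.3]
grip_width: 0.0853
grasp_force: 0.0
```

drive_tool --increments '[[[0, 0, 40], [0, 0, 0], 1], [[0, 0, 30], [0, 0, 0], 1], [[-35, 0, 0], [0, 0, 0], 1], [[-40, 0, 0], [0, 0, 0], 1], [[-40, 0, 0], [0, 0, 0], 1], [[-40, 0, 0], [0, 0, 0], 1], [[-40, 0, 0], [0, 0, 0], 1], [[-40, 0, 0], [0, 0, 0], 1]]'

```text
clock: 36.95
eef_pos: [0.3896, 0.1371, 0.2023]
tool_rot: [0.656, 0.755, 0.001, 0.0]
ft_force: [-0.7, -0.8, 0.9]
grip_width: 0.0856
grasp_force: 0.0
```

```bash
python3 -c "
from h import *
o=get_obs();print(o['clock'],o['eef_pos'])
look('cone',[.6268,.1364],z0=.02,cams=('scene','top'),name='f')
for n in ['scene','top']: hoop_find(n,[.627,.1364],z0=.02)
look('tin',[.615,-.08],z0=.03,cams=('scene','top'))
look('bobbin',[.627,-.164],z0=.03,cams=('scene','top'))
look('needlecase',[.638,-.248],z0=.03,cams=('scene','top'))
look('can',[.503,-.411],cams=('scene','top'))
look('step',[.6266,-.1639,.139],cams=('scene','top'))
cv2.imwrite('pics/f.png',np.hstack([cv2.resize(cv2.imread('pics/f_scene.png')[130:320,140:390],(400,304)),cv2.resize(cv2.imread('pics/f_top.png')[120:240,190:348],(400,304))]))
"
```

```text
36.95 [0.3895872  0.13714242 0.20230097]
scene tcp [384.2 136.  201.5] cands [(0.92, [304, 241, 327, 283])]
cone [626.8 136.3] res [ 0. -0.] IoU 0.86
top tcp [391.1 137.5 202.9] cands [(0.67, [226, 157, 246, 178])]
cone [626.8 137.5] res [ 0.   -0.01] IoU 0.82
scene [393.1 137.8 202.7] net (array([626.79218674, 138.60519066]), np.float64(0.7045698138945727)) colour (array([624.59765625, 137.02695312]), np.float64(0.433664863607282))
top [393.1 137.6 202.1] net (array([626.73659212, 138.86054745]), np.float64(0.6177113702623906)) colour (array([629.90324879, 136.50113716]), np.float64(0.3841200090915978))
scene tcp [392.6 137.4 201.6] cands [(0.79, [229, 210, 252, 238])]
tin [615.6 -79. ] res [-0. -0.] IoU 0.92
top tcp [392.1 137.3 201.4] cands [(0.79, [300, 161, 318, 180])]
tin [615.2 -77.8] res [-0. -0.] IoU 0.82
scene tcp [391.8 137.3 201.3] cands [(0.86, [200, 192, 219, 219])]
bobbin [ 627.4 -163.5] res [-0. -0.] IoU 0.79
top tcp [391.6 137.3 201.4] cands [(0.47, [325, 156, 346, 178])]
bobbin [ 626.2 -163.4] res [-0.  0.] IoU 0.95
scene tcp [391.4 137.3 201.5] cands [(0.63, [173, 179, 190, 206]), (0.32, [302, 241, 333, 283])]
needlecase [ 640.1 -244.8] res [ 0. -0.] IoU 0.91
top tcp [391.4 137.3 201.6] cands [(0.65, [360, 151, 371, 168])]
needlecase [ 641.2 -247. ] res [ 0.01 -0.  ] IoU 0.91
scene tcp [391.4 137.3 201.6] cands [(0.78, [157, 126, 189, 162])]
can [ 504.3 -411.1] res [ 0. -0.] IoU 0.9
top tcp [391.4 137.3 201.7] cands [(0.61, [409, 190, 440, 222])]
can [ 502.8 -411.7] res [ 0.   -0.01] IoU 0.9
scene tcp [391.4 137.3 201.7] cands [(0.76, [162, 189, 267, 255]), (0.7, [291, 258, 338, 301])]
step [ 0.6373 -0.1614  0.1548] res [ 0. -0. -0.] IoU 0.56
top tcp [391.4 137.3 201.7] cands [(0.74, [290, 147, 378, 190])]
step [ 0.6213 -0.1709  0.147 ] res [-0.  0. -0.] IoU 0.57
```

View pics/f.png

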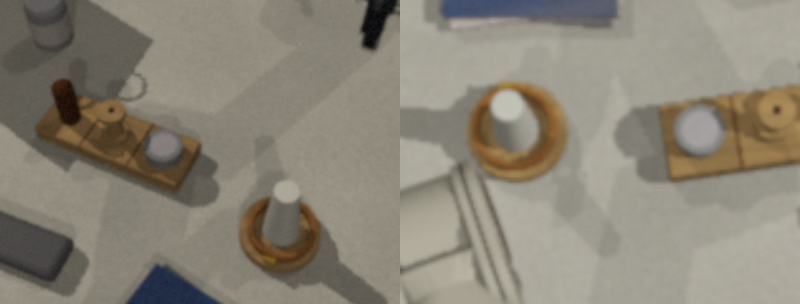

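The final view shows the tin, bobbin and needle case in their squares at (163,147), (110,118) and (65,100), and the cone upright inside the hoop on the riser at (283,215). All measured within about 2–3 mm of target, and the can has not moved. Handing in.

```bash
python3 -c "
from workcell import job_done; print(job_done())"
```

```text
the job is handed in; nothing more can be done
None
```

The display is set out as asked and handed in at about 37 s: every piece measured within about 3 mm of its target, the can has not moved, and no verdict came back.

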